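# Unlock the indexing table and hold its plunger out

### The job

Free the indexing table so that I can turn its plate to the next hole for drilling: first slide the red lock knob along its track, away from the plunger, out to its end stop, then pull the black sprung plunger knob straight up as far as it goes. Finish while still gripping the plunger knob and holding it up there, with the pin clear of the plate's hole. Leave the plate at its present setting (I turn it myself) and do not disturb the tools lying around.

Things in the scene. Friction and masses are not known exactly. Their poses are not given: they have to be found in the camera images.
- plunger_grip (a point): Half-way up the black ribbed plunger knob: an upright cylinder, 30 mm diameter, 26 mm tall (it reaches from 13 mm below to 12 mm above this point), about 94 mm above the bench when seated. It rises straight up. Its x axis points level from the plunger to the middle of the round index plate, 88 mm away; z is up. Below the knob is a bare 9 mm neck, 11 mm of it free above the lock fork; nothing within 20 mm beside the knob stands higher than 22 mm below this point.
- lock_grip (a point): Half-way up the red lock knob: an upright cylinder, 20 mm diameter, 20 mm tall (10 mm up and down from this point), about 89 mm above the bench, on a flat steel fork slide between two guide rails whose tops are 17 mm below this point (rails 42 mm over both). Same axes as plunger_grip. The slide moves level along -x of this frame, away from the plunger; locked, the knob stands 55 mm from the plunger's axis, fully out 85 mm.
- lock (a joint): Lock slide, m: 0 = fully in, fork over the plunger's shoulder so that the plunger can rise only about 2 mm; 0.030 = fully out at its end stop, plunger free. Starts between 0 and 0.004. It rubs with about 3 N and stays where it is left.
- plunger (a joint): Plunger lift, m: 0 = seated, pin 9 mm deep in the plate's hole; 0.014 = pulled fully up against its stop, pin 5 mm clear. The spring pushes it down with about 6 N when seated and 11 N when fully up, and snaps it back if it is let go.
- pin_tip (a point): Lower end of the plunger's 8 mm steel pin.
- seat_hole (a point): Mouth of the plate's hole in which the pin sits, on the plate's top face, 40 mm above the bench.
- index_plate (a joint): Turn of the round index plate (aluminium, 200 mm diameter, 24 holes near its rim, with a wooden disc of 112 mm diameter bolted on it, top 64 mm above the bench and its bolt 82 mm), rad, 0 = present setting. The seated pin holds it; with the pin out it turns stiffly (0.35 N m).
- indexer: The table's grey cast bracket and round base, screwed to the bench; origin on the bench under the plate's centre, same axes as plunger_grip: the plunger is at x = -88 mm on an arm 62 mm high over the bench, and bracket and lock reach to x = -200 mm.
- bit_box_mid (a point): Bystander, loose: middle of a green box, 51 x 76 x 50 mm.
- tape_measure: Bystander, loose: black tape measure, 71 x 87 x 36 mm, origin at its underside.
- marker_pen: Bystander, loose: felt marker lying flat, 131 mm long, 16 mm thick, origin at its underside.

How it is judged:
By the outcome, as a careful person would: the job done as asked, in the order asked, and still so for the second after the job is handed in, while the arm keeps its last pose, push and grip.
It also fails if it takes over 38 s, if anything falls off the work surface, if the arm or the gripper's body presses on something with over 40 N, if the wrist force passes 120 N, or if a joint passes its speed limit or range.

### The arm

A 6-joint arm with a two-finger parallel gripper is mounted at the origin on the work surface; the furniture and walls round the work are solid. World frame = base frame: x ahead of the robot, y to its left, z up, the work surface at z = 0. Lengths are in m, angles in rad, forces in N, time in s.
With the tool pointing down it reaches from about 0.25 to 0.775 m from the base axis. Payload 4 kg.
Tool frame: the origin (TCP) lies on the centre line of the jaws, within the pads' length; the fingertips stand 8 mm ahead of it and the grasp point (between the pads) lies 11 mm behind it; z points along the fingers, y is the direction in which the jaws open and shut (so a half turn about z gives the same grasp; the last joint's range is limited). The gripper opens to 94 mm and grips with 3 to 60 N. Pads are 16 mm wide; open, the fingers measure 119 mm over their backs; the gripper's body (75 mm by 177 mm) begins 78 mm behind the grasp point.
Start: joints at [-1.434, 0.087, 1.371, -0, 1.684, -0.103], TCP at [0.131, -0.534, 0.214] pointing down, gripper open.
Joint ranges: [-3.1, 3.1], [-0.76, 2.03], [0.27, 2.55], [-1.08, 4.22], [0.17, 2.65], [-2.57, 2.57]. Speed limits (rad/s): [2.79, 2.79, 3.14, 3.14, 3.14, 3.14].

### API

Orientations are given as [roll, pitch, yaw] about the fixed x, y, z axes, in that order (R = Rz(yaw) Ry(pitch) Rx(roll)).
In Python, from bench import * gives the robot as it stands.
- The arm moves only by the tool step_arm, never from a script. Its argument "steps" is a list of rows, each an object of numbers: "jaw": the opening, from 0 (shut) to 1 (fully open); "tx", "ty", "tz": the shift along the tool's x, y, z in m; "ax", "ay", "az": the turn, a rotation vector about the tool's x, y, z in rad. In form: [{"jaw": .., "tx": .., "ty": .., "tz": .., "ax": .., "ay": .., "az": ..}, ...]. A call has 1 to 8 rows; each row is the pose to reach, as a shift and turn from the pose measured when the call began, along the tool's axes at that moment; what a row does not reach only later rows make up. A row lasts 1/10 s, in which the tool goes at most 50 mm and 8.59 degrees, less where a joint would pass 70% of its speed; a pose out of reach is approached as far as the arm can. A call with a gripper value outside its range is refused whole. The fingers move at their own pace and stop on an object; the grip force is fixed at half the most. Time passes only in rows, so rows that repeat a pose let the fingers close. It gives the time, the measured TCP pose, the force and the opening at its end, in the units of the state.
- get_obs(): the state, without advancing time (a new reading comes with each control period).
- snapshot(name): name is "side" or "top"; returns (picture, depth): 384x512x3 uint8, red, green, blue; 384x512 float32, m along the optical axis (not along the pixel's ray), 0 where there is no reading.
- camera_model(name): a dict with "intrinsics" (3x3 intrinsics, pixels), "origin" and "orientation" of the camera in the world. Camera axes: x right, y down, z forward; pixel columns grow to the right and rows downward; lengths in m; the calibration is good to about 2 mm. A picture is of the moment at which its call begins. camera_model takes no time and is no camera call.
- close_job(): hands the job in, once; it reports no verdict.
Trained networks look in the newest picture that a camera, given by its name, has taken for a name from the list of things; names that differ only in an ending like _2 or _b are one class to them, and where a whole thing is asked for, a point or a joint stands for the part that bears it (a point fixed in the world has none). Each returns a list of dicts, best first, with "confidence" (0 to 1); they miss things now and then, are a little off and sometimes report something else, mostly with a low value. They report only what shows in the picture. A call takes as long as a camera call.
- silhouettes(camera, query): "pixels" (384x512 bool, what is visible of it) and "rect" ([left, top, right, bottom] in pixels, round what is visible of it).
The state is a dict: "time": time; "joint_positions": joint angles; "qvel": joint speeds; "joint_torque": joint torques, N m; "tool_pos": TCP position; "ee_rot": TCP orientation; "wrist_force": force on the tool from outside, world axes, zero at the start; "wrist_torque": the same for the moment, N m; "width": finger opening in m.
Only numpy, scipy, OpenCV 4.12 (cv2) and the standard library are available. Lean on these libraries where they do the work, as an engineer would, in place of code of your own. Each camera call takes 0.05 s, during which the arm holds its last target. There are 200 camera calls.

## Working session

There is one attempt and no reset: what is moved stays moved. The work goes in short steps, Python scripts to look and compute and a tool call to move; the robot and the scene stay as the last step left them, time stands still between calls to the robot, and variables do not carry over. Pictures are saved under pics/ and viewed, about 8 in all and at most 12, crops included, and the job is handed in when it is done.

Besides the shell and the picture viewer there is one more tool, called after ">>>" as name(argument=value, ...) on one line, values as JSON. step_arm: Moves the arm, as the interface text tells. Its arguments: {"type":"object","properties":{"steps":{"type":"array"}},"required":["steps"]}

```bash
mkdir -p pics
cat > h.py <<'E'
from bench import *
import numpy as np, cv2
def pts(cam,depth):
    m=camera_model(cam);K=np.array(m["intrinsics"]);o=np.array(m["orientation"]);
    from scipy.spatial.transform import Rotation as R
    Rm=o if o.shape==(3,3) else (R.from_euler('xyz',o).as_matrix() if o.size==3 else None)
    v,u=np.mgrid[0:384,0:512]
    c=np.stack([(u-K[0,2])/K[0,0]*depth,(v-K[1,2])/K[1,1]*depth,depth],-1)
    return c@Rm.T+np.array(m["origin"])
E
python3 - <<'E'
from h import *
print(get_obs()); 
for c in("top","side"):
    print(camera_model(c))
    p,d=snapshot(c); cv2.imwrite(f"pics/{c}0.png",p[:,:,::-1]); P=pts(c,d)
    for q in("plunger_grip","lock_grip","index_plate","bit_box_mid","tape_measure","marker_pen"):
        for s in silhouettes(c,q)[:2]:
            X=P[s["pixels"]&(d>0)]
            if len(X): print(c,q,round(s["confidence"],2),s["rect"],len(X),X.mean(0).round(3),X.min(0).round(3),X.max(0).round(3))
E
```

```text
{'time': 0.0, 'joint_positions': array([-1.43413321e+00,  8.78876292e-02,  1.37224553e+00,  2.46843540e-05,
        1.68357279e+00, -1.03108956e-01]), 'qvel': array([-0.00075067,  0.000791  ,  0.00258502, -0.00090836, -0.00087047,
       -0.00078445]), 'joint_torque': array([ 3.83038050e-04, -3.40171087e+01, -3.02426147e+01,  7.18881190e-02,
        3.29473964e-02, -1.71832617e-04]), 'tool_pos': array([ 0.1305416 , -0.53374229,  0.21234539]), 'ee_rot': array([-3.13949310e+00, -2.41917301e-04,  2.39774568e-01]), 'wrist_force': array([-0.08289748, -0.62139674, -0.02542337]), 'wrist_torque': array([ 0.04017933, -0.02812021,  0.01438636]), 'width': 0.09423118330013729}
{'intrinsics': array([[373.78285795,   0.        , 258.45542184],
       [  0.        , 373.78285795, 194.9708578 ],
       [  0.        ,   0.        ,   1.        ]]), 'origin': array([0.43963902, 0.13324497, 0.91970274]), 'orientation': array([-2.96637457, -0.00908208, -1.59266779])}
top plunger_grip 0.64 [316.4, 177.8, 331.2, 192.1] 158 [ 0.605 -0.025  0.104] [ 0.591 -0.041  0.084] [ 0.62  -0.011  0.109]
top lock_grip 
[... 889 characters left out ...]
 [256.4, 254.5, 279.7, 283.7] 402 [ 0.62  -0.071  0.078] [ 0.593 -0.098  0.06 ] [ 0.64  -0.021  0.102]
side index_plate 0.7 [197.7, 205.8, 294.0, 274.8] 4872 [0.569 0.045 0.047] [ 0.466 -0.049 -0.003] [0.674 0.208 0.104]
side bit_box_mid 0.71 [333.6, 245.4, 363.4, 288.6] 1150 [ 0.772 -0.014  0.04 ] [ 0.747 -0.041  0.003] [0.801 0.041 0.053]
side tape_measure 0.82 [235.0, 151.6, 274.6, 174.7] 679 [0.584 0.331 0.024] [ 0.529  0.301 -0.002] [0.623 0.403 0.036]
side marker_pen 0.7 [167.6, 167.2, 217.7, 180.6] 304 [0.428 0.308 0.011] [ 0.358  0.29  -0.002] [0.488 0.345 0.02 ]
side marker_pen 0.41 [254.0, 235.6, 267.8, 258.7] 290 [ 0.605 -0.033  0.096] [ 0.59  -0.043  0.06 ] [ 0.619 -0.016  0.108]
```

Run:
```python
from h import *
ims=[]
for c in("top","side"):
    p,d=snapshot(c);P=pts(c,d);h=cv2.cvtColor(p,cv2.COLOR_RGB2HSV)
    red=((h[...,0]<10)|(h[...,0]>170))&(h[...,1]>130)&(h[...,2]>60)&(d>0)
    reg=(P[...,0]>.5)&(P[...,0]<.75)&(P[...,1]>-.15)&(P[...,1]<.05)
    for n,m in(("red top",red&reg&(P[...,2]>.095)),("red",red&reg),("plunger top",reg&(P[...,2]>.1035)&(P[...,2]<.115)&(~red)&(P[...,1]<0.01))):
        X=P[m]; print(c,n,len(X),np.median(X,0).round(4),((X.min(0)+X.max(0))/2).round(4),X.min(0).round(3),X.max(0).round(3))
    m=reg&(P[...,2]>.11); print("above .11:",m.sum())
    y0,x0=(120,200) if c=="top" else (190,180)
    ims.append(cv2.resize(p[y0:y0+130,x0:x0+190],None,fx=4,fy=4,interpolation=cv2.INTER_CUBIC)[:,:,::-1])
cv2.imwrite("pics/c1.png",cv2.resize(np.vstack(ims),(438,600)))
P=pts("top",snapshot("top")[1])
m=(P[...,2]>.045)&(P[...,2]<.075)&(np.hypot(P[...,0]-.57,P[...,1]-.06)<.075)
X=P[m&(P[...,2]>.06)];(c,r)=cv2.minEnclosingCircle(X[:,:2].astype(np.float32));print("disc",np.median(X,0),c,r)
```

```text
top red top 46 [ 0.6248 -0.0802  0.0985] [ 0.6254 -0.08    0.099 ] [ 0.617 -0.088  0.095] [ 0.634 -0.072  0.103]
top red 64 [ 0.6248 -0.0805  0.0978] [ 0.6807 -0.1109  0.0574] [ 0.617 -0.15   0.012] [ 0.744 -0.072  0.103]
top plunger top 100 [ 0.6065 -0.0259  0.1058] [ 0.6058 -0.0262  0.1068] [ 0.592 -0.04   0.104] [ 0.62  -0.013  0.11 ]
above .11: 0
side red top 80 [ 0.6251 -0.0834  0.0989] [ 0.6251 -0.082   0.0988] [ 0.616 -0.091  0.096] [ 0.634 -0.073  0.102]
side red 147 [ 0.6255 -0.0871  0.0966] [ 0.6729 -0.1095  0.0629] [ 0.608 -0.149  0.024] [ 0.738 -0.07   0.102]
side plunger top 118 [ 0.6045 -0.0288  0.1061] [ 0.6048 -0.0275  0.1061] [ 0.591 -0.042  0.104] [ 0.618 -0.013  0.109]
above .11: 0
disc [0.57512413 0.05674965 0.06337281] (0.5758709907531738, 0.048753976821899414) 0.06204298138618469
```

View pics/top0.png

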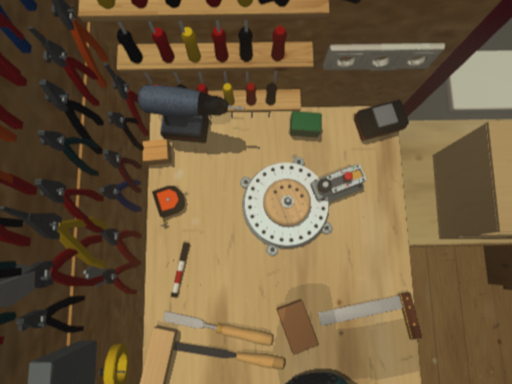

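View pics/c1.png

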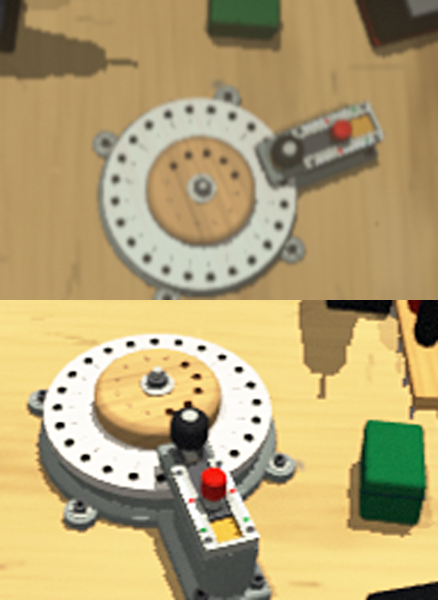

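The top view shows the indexer at about px (288,200), with the black plunger at (323,185) and the red lock at (348,177). The crops show the track free on both sides. Measured distances are 57 mm from plunger to lock and 89 mm from plunger to plate centre, which match the given sizes.

```bash
cat >> h.py <<'E'
from scipy.spatial.transform import Rotation as Ro
def go(x,y,z,yaw=1.918):
    o=get_obs();R0=Ro.from_euler('xyz',o["ee_rot"])
    t=R0.inv().apply(np.array([x,y,z])-o["tool_pos"]);r=(R0.inv()*Ro.from_euler('xyz',[np.pi,0,yaw])).as_rotvec()
    print("t",o["time"],"pos",o["tool_pos"].round(4),"rot",o["ee_rot"].round(3),"F",o["wrist_force"].round(1),"w",round(o["width"],4),"shift",t.round(4),"turn",r.round(3))
E
python3 - <<'E'
from h import *
go(.625,-.081,.17)
for c in("top","side"):
    d=snapshot(c)[1];P=pts(c,d);m=(d>0)&(P[...,2]>.12)&(P[...,0]>.3)&(P[...,0]<.85)&(P[...,1]<.25)&(P[...,1]>-.4)
    X=P[m];print(c,len(X),X.min(0) if len(X) else "",X.max(0) if len(X) else "")
E
```

```text
t 0.85 pos [ 0.1306 -0.5343  0.2135] rot [ 3.141 -0.     0.24 ] F [ 0.1 -0.5  0.4] w 0.0936 shift [ 0.5879 -0.3229  0.0435] turn [ 0.     0.    -1.678]
top 30372 [ 0.48982436 -0.39999593  0.12003322] [0.84993001 0.24996915 0.45862852]
side 44346 [ 0.7455108  -0.31985716  0.12000626] [0.84998074 0.24992292 0.57765892]
```

Run:
```python
from h import *
for c in("top","side"):
    d=snapshot(c)[1];P=pts(c,d);m=(d>0)&(P[...,2]>.12)&(P[...,0]>.3)&(P[...,0]<.85)&(P[...,1]<.25)&(P[...,1]>-.4)
    X=P[m];v,u=np.nonzero(m);print(c,u.min(),u.max(),v.min(),v.max())
    print(np.histogramdd(X,[[.4,.55,.65,.7,.75,.8,.86],[-.4,-.3,-.2,-.1,0,.1,.25]])[0].astype(int) if 0 else np.histogram2d(X[:,0],X[:,1],[[.4,.55,.65,.7,.75,.8,.86],[-.4,-.3,-.2,-.1,0,.1,.25]])[0].astype(int))
```

```text
top 166 511 0 232
[[ 618    0    0    0    0    0]
 [ 954    0    0    0    0    0]
 [ 436    0    0    0    0    0]
 [ 247    0    0    0    0   36]
 [ 926    0    0   25 1404 3671]
 [1054 4402 4310 4427 3128 4720]]
side 331 511 0 383
[[    0     0     0     0     0     0]
 [    0     0     0     0     0     0]
 [    0     0     0     0     0     0]
 [    0     0     0     0     0    55]
 [  156     0     0    73  1275  2179]
 [ 3524 13203  8733  6673  5761  2706]]
```

```bash
python3 -c "
from h import *
go(.30,-.20,.21,1.1)"
```

```text
t 1.05 pos [ 0.1306 -0.5343  0.2135] rot [3.141 0.    0.24 ] F [0.8 0.3 1.1] w 0.094 shift [ 0.2439 -0.2845  0.0035] turn [ 0.    0.   -0.86]
```

>>> step_arm(steps=[{"jaw": 1,"tx": 0.03,"ty": -0.035,"tz": 0,"az": -0.12},{"jaw": 1,"tx": 0.06,"ty": -0.07,"tz": 0,"az": -0.24},{"jaw": 1,"tx": 0.09,"ty": -0.105,"tz": 0,"az": -0.36},{"jaw": 1,"tx": 0.12,"ty": -0.14,"tz": 0,"az": -0.48},{"jaw": 1,"tx": 0.15,"ty": -0.175,"tz": 0,"az": -0.6},{"jaw": 1,"tx": 0.18,"ty": -0.21,"tz": 0,"az": -0.72},{"jaw": 1,"tx": 0.21,"ty": -0.245,"tz": 0,"az": -0.84},{"jaw": 1,"tx": 0.244,"ty": -0.284,"tz": 0,"az": -0.86}])

```text
invalid input
```

```bash
python3 -c "
from h import *
go(.625,-.081,.17)"
```

```text
t 1.05 pos [ 0.1306 -0.5343  0.2135] rot [3.141 0.    0.24 ] F [0.8 0.3 1.1] w 0.094 shift [ 0.5879 -0.3229  0.0435] turn [ 0.     0.    -1.678]
```

Perhaps every key is required.

>>> step_arm(steps=[{"jaw": 1.0,"tx": 0.03,"ty": -0.035,"tz": 0.0,"ax": 0.0,"ay": 0.0,"az": -0.12},{"jaw": 1.0,"tx": 0.06,"ty": -0.07,"tz": 0.0,"ax": 0.0,"ay": 0.0,"az": -0.24},{"jaw": 1.0,"tx": 0.09,"ty": -0.105,"tz": 0.0,"ax": 0.0,"ay": 0.0,"az": -0.36},{"jaw": 1.0,"tx": 0.12,"ty": -0.14,"tz": 0.0,"ax": 0.0,"ay": 0.0,"az": -0.48},{"jaw": 1.0,"tx": 0.15,"ty": -0.175,"tz": 0.0,"ax": 0.0,"ay": 0.0,"az": -0.6},{"jaw": 1.0,"tx": 0.18,"ty": -0.21,"tz": 0.0,"ax": 0.0,"ay": 0.0,"az": -0.72},{"jaw": 1.0,"tx": 0.21,"ty": -0.245,"tz": 0.0,"ax": 0.0,"ay": 0.0,"az": -0.84},{"jaw": 1.0,"tx": 0.244,"ty": -0.284,"tz": 0.0,"ax": 0.0,"ay": 0.0,"az": -0.86}])

```text
time: 1.85
tool_pos: [0.2997, -0.2005, 0.2138]
ee_rot: [3.14, 0.0, 1.101]
wrist_force: [0.4, -1.4, 0.2]
width: 0.0944
```

```bash
python3 -c "
from h import *
go(.625,-.081,.17)"
```

```text
t 1.85 pos [ 0.2997 -0.2005  0.2138] rot [3.14  0.    1.101] F [ 0.4 -1.4  0.2] w 0.0944 shift [0.2539 0.2358 0.044 ] turn [ 0.001  0.001 -0.817]
```

>>> step_arm(steps=[{"jaw": 1.0,"tx": 0.032,"ty": 0.03,"tz": 0.0,"ax": 0.0,"ay": 0.0,"az": -0.11},{"jaw": 1.0,"tx": 0.064,"ty": 0.06,"tz": 0.0,"ax": 0.0,"ay": 0.0,"az": -0.22},{"jaw": 1.0,"tx": 0.096,"ty": 0.09,"tz": 0.0,"ax": 0.0,"ay": 0.0,"az": -0.33},{"jaw": 1.0,"tx": 0.128,"ty": 0.12,"tz": 0.01,"ax": 0.0,"ay": 0.0,"az": -0.44},{"jaw": 1.0,"tx": 0.16,"ty": 0.15,"tz": 0.02,"ax": 0.0,"ay": 0.0,"az": -0.55},{"jaw": 1.0,"tx": 0.192,"ty": 0.18,"tz": 0.03,"ax": 0.0,"ay": 0.0,"az": -0.66},{"jaw": 1.0,"tx": 0.224,"ty": 0.21,"tz": 0.04,"ax": 0.0,"ay": 0.0,"az": -0.76},{"jaw": 1.0,"tx": 0.254,"ty": 0.236,"tz": 0.044,"ax": 0.0,"ay": 0.0,"az": -0.817}])

```text
time: 2.65
tool_pos: [0.6265, -0.08, 0.1682]
ee_rot: [-3.14, 0.0, 1.921]
wrist_force: [0.1, -0.7, 0.8]
width: 0.0939
```

Run:
```python
from h import *
go(.625,-.081,.087)
p,d=snapshot("side");cv2.imwrite("pics/s2.png",cv2.resize(p[130:330,150:400],None,fx=3,fy=3)[:,:,::-1])
```

```text
t 2.65 pos [ 0.6265 -0.08    0.1682] rot [-3.14   0.     1.921] F [ 0.1 -0.7  0.8] w 0.0939 shift [-0.0004 -0.0017  0.0812] turn [-0.001  0.     0.003]
```

View pics/s2.png

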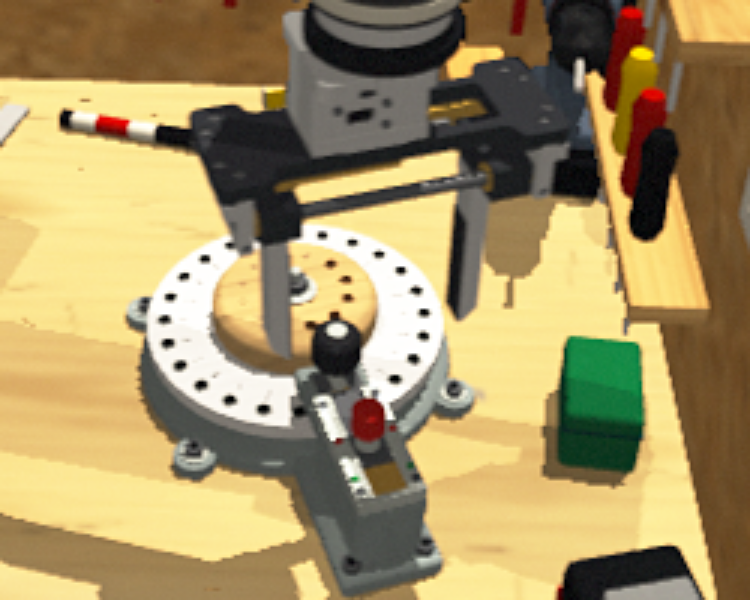

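The jaws straddle the red knob line, with fingers at px (280,350) and (465,310), and the way down is clear. I'll descend and close.

>>> step_arm(steps=[{"jaw": 0.7,"tx": 0.0,"ty": -0.002,"tz": 0.04,"ax": 0.0,"ay": 0.0,"az": 0.0},{"jaw": 0.6,"tx": 0.0,"ty": -0.002,"tz": 0.065,"ax": 0.0,"ay": 0.0,"az": 0.0},{"jaw": 0.5,"tx": 0.0,"ty": -0.002,"tz": 0.081,"ax": 0.0,"ay": 0.0,"az": 0.0},{"jaw": 0.4,"tx": 0.0,"ty": -0.002,"tz": 0.081,"ax": 0.0,"ay": 0.0,"az": 0.0},{"jaw": 0.4,"tx": 0.0,"ty": -0.002,"tz": 0.081,"ax": 0.0,"ay": 0.0,"az": 0.0}])

```text
time: 3.2
tool_pos: [0.6292, -0.0781, 0.0858]
ee_rot: [3.139, -0.001, 1.925]
wrist_force: [-0.8, -0.9, 0.9]
width: 0.0574
```

>>> step_arm(steps=[{"jaw": 0.3,"tx": 0.0,"ty": 0.0,"tz": 0.0,"ax": 0.0,"ay": 0.0,"az": 0.0},{"jaw": 0.2,"tx": 0.0,"ty": 0.0,"tz": 0.0,"ax": 0.0,"ay": 0.0,"az": 0.0},{"jaw": 0.1,"tx": 0.0,"ty": 0.0,"tz": 0.0,"ax": 0.0,"ay": 0.0,"az": 0.0},{"jaw": 0.1,"tx": 0.0,"ty": 0.0,"tz": 0.0,"ax": 0.0,"ay": 0.0,"az": 0.0},{"jaw": 0.1,"tx": 0.0,"ty": 0.0,"tz": 0.0,"ax": 0.0,"ay": 0.0,"az": 0.0},{"jaw": 0.1,"tx": 0.0,"ty": 0.0,"tz": 0.0,"ax": 0.0,"ay": 0.0,"az": 0.0}])

```text
time: 3.8
tool_pos: [0.6263, -0.0795, 0.0866]
ee_rot: [-3.137, -0.001, 1.924]
wrist_force: [-8.6, -2.9, 6.1]
width: 0.0194
```

>>> step_arm(steps=[{"jaw": 0.1,"tx": -0.003,"ty": -0.001,"tz": 0.0,"ax": 0.0,"ay": 0.0,"az": 0.0},{"jaw": 0.1,"tx": -0.007,"ty": -0.002,"tz": 0.0,"ax": 0.0,"ay": 0.0,"az": 0.0},{"jaw": 0.1,"tx": -0.011,"ty": -0.002,"tz": 0.0,"ax": 0.0,"ay": 0.0,"az": 0.0},{"jaw": 0.1,"tx": -0.015,"ty": -0.002,"tz": 0.0,"ax": 0.0,"ay": 0.0,"az": 0.0},{"jaw": 0.1,"tx": -0.019,"ty": -0.002,"tz": 0.0,"ax": 0.0,"ay": 0.0,"az": 0.0},{"jaw": 0.1,"tx": -0.022,"ty": -0.002,"tz": 0.0,"ax": 0.0,"ay": 0.0,"az": 0.0},{"jaw": 0.1,"tx": -0.022,"ty": -0.002,"tz": 0.0,"ax": 0.0,"ay": 0.0,"az": 0.0}])

```text
time: 4.5
tool_pos: [0.6335, -0.1, 0.0867]
ee_rot: [-3.141, -0.002, 1.925]
wrist_force: [4.0, 3.2, -0.8]
width: 0.0197
```

>>> step_arm(steps=[{"jaw": 0.1,"tx": -0.002,"ty": 0.0,"tz": 0.0,"ax": 0.0,"ay": 0.0,"az": 0.0},{"jaw": 0.1,"tx": -0.004,"ty": 0.0,"tz": 0.0,"ax": 0.0,"ay": 0.0,"az": 0.0},{"jaw": 0.1,"tx": -0.006,"ty": 0.0,"tz": 0.0,"ax": 0.0,"ay": 0.0,"az": 0.0},{"jaw": 0.1,"tx": -0.007,"ty": 0.0,"tz": 0.0,"ax": 0.0,"ay": 0.0,"az": 0.0},{"jaw": 0.1,"tx": -0.007,"ty": 0.0,"tz": 0.0,"ax": 0.0,"ay": 0.0,"az": 0.0}])

```text
time: 5.0
tool_pos: [0.6352, -0.1044, 0.0866]
ee_rot: [-3.14, -0.006, 1.925]
wrist_force: [-1.6, 7.5, 2.1]
width: 0.0196
```

>>> step_arm(steps=[{"jaw": 0.1,"tx": -0.004,"ty": 0.0,"tz": 0.0,"ax": 0.0,"ay": 0.0,"az": 0.0},{"jaw": 0.1,"tx": -0.005,"ty": 0.0,"tz": 0.0,"ax": 0.0,"ay": 0.0,"az": 0.0},{"jaw": 0.1,"tx": -0.005,"ty": 0.0,"tz": 0.0,"ax": 0.0,"ay": 0.0,"az": 0.0}])

```text
time: 5.3
tool_pos: [0.6352, -0.1045, 0.0865]
ee_rot: [-3.139, -0.016, 1.927]
wrist_force: [-4.1, 12.1, 4.3]
width: 0.0187
```

Force rises with no motion, so the slide is at its stop. I'll relax, release and go up.

>>> step_arm(steps=[{"jaw": 0.1,"tx": 0.0,"ty": 0.0,"tz": 0.0,"ax": 0.0,"ay": 0.0,"az": 0.0},{"jaw": 0.5,"tx": 0.0,"ty": 0.0,"tz": 0.0,"ax": 0.0,"ay": 0.0,"az": 0.0},{"jaw": 0.7,"tx": 0.0,"ty": 0.0,"tz": 0.0,"ax": 0.0,"ay": 0.0,"az": 0.0},{"jaw": 0.7,"tx": 0.0,"ty": 0.0,"tz": 0.0,"ax": 0.0,"ay": 0.0,"az": 0.0},{"jaw": 0.7,"tx": 0.0,"ty": 0.0,"tz": -0.03,"ax": 0.0,"ay": 0.0,"az": 0.0},{"jaw": 0.7,"tx": 0.0,"ty": 0.0,"tz": -0.06,"ax": 0.0,"ay": 0.0,"az": 0.0},{"jaw": 0.7,"tx": 0.0,"ty": 0.0,"tz": -0.06,"ax": 0.0,"ay": 0.0,"az": 0.0}])

```text
time: 6.0
tool_pos: [0.6384, -0.1068, 0.1523]
ee_rot: [3.136, -0.01, 1.926]
wrist_force: [0.7, -0.0, 0.9]
width: 0.0633
```

```bash
cat > m.py <<'E'
from h import *
import sys
for c in("top","side"):
    p,d=snapshot(c);P=pts(c,d);h=cv2.cvtColor(p,cv2.COLOR_RGB2HSV)
    red=((h[...,0]<10)|(h[...,0]>170))&(h[...,1]>130)&(h[...,2]>60)&(d>0)
    reg=(P[...,0]>.57)&(P[...,0]<.68)&(P[...,1]>-.15)&(P[...,1]<0)
    for n,m in(("red top",red&reg&(P[...,2]>.095)&(P[...,2]<.108)),("plunger top",reg&(P[...,2]>.1035)&(P[...,2]<.125)&(~red)&(np.hypot(P[...,0]-.6053,P[...,1]+.027)<.02))):
        X=P[m]
        if len(X): print(c,n,len(X),np.median(X,0).round(4),((X.min(0)+X.max(0))/2).round(4),X.min(0).round(3),X.max(0).round(3))
    cv2.imwrite(f"pics/{sys.argv[1]}_{c}.png",cv2.resize(p[170:330,180:360] if c=="side" else p[120:250,240:420],None,fx=4,fy=4,interpolation=cv2.INTER_CUBIC)[:,:,::-1])
E
python3 m.py a; python3 -c "
from h import *
go(.606,-.027,.086)"
```

```text
top red top 44 [ 0.6329 -0.1052  0.0987] [ 0.6332 -0.105   0.0992] [ 0.626 -0.113  0.095] [ 0.64  -0.097  0.103]
top plunger top 104 [ 0.6054 -0.0256  0.1058] [ 0.6067 -0.0262  0.1071] [ 0.594 -0.04   0.104] [ 0.62  -0.013  0.111]
side red top 83 [ 0.634  -0.1085  0.0987] [ 0.6341 -0.1069  0.0987] [ 0.626 -0.117  0.095] [ 0.642 -0.097  0.102]
side plunger top 47 [ 0.6113 -0.0278  0.1059] [ 0.6121 -0.0278  0.1065] [ 0.607 -0.039  0.104] [ 0.617 -0.017  0.109]
t 6.1 pos [ 0.6361 -0.1061  0.1473] rot [-3.141 -0.015  1.927] F [-0.5  0.6 -0.2] w 0.0656 shift [ 0.0837 -0.0006  0.0625] turn [-0.001 -0.015  0.009]
```

View pics/a_side.png

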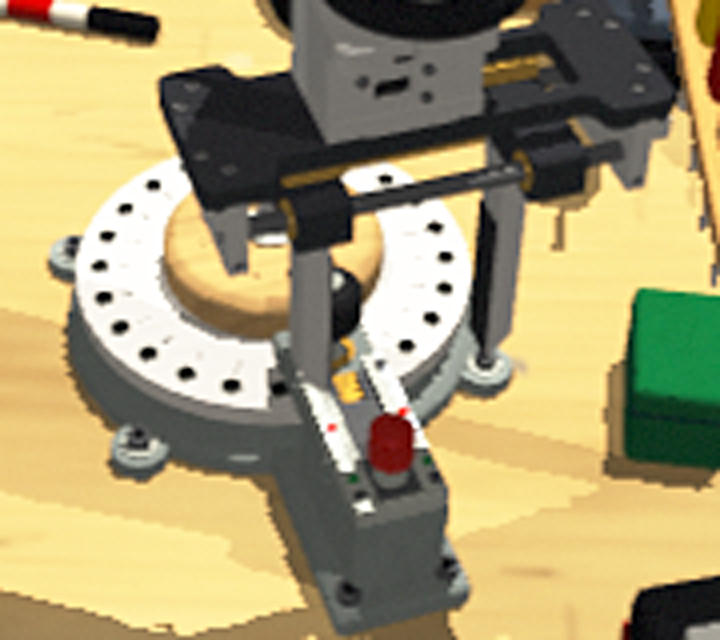

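The red knob now stands between the green marks at px (390,445), about 84 mm from the plunger (85 mm expected). Next is the plunger.

>>> step_arm(steps=[{"jaw": 0.7,"tx": 0.03,"ty": 0.0,"tz": 0.0,"ax": 0.0,"ay": -0.015,"az": 0.0},{"jaw": 0.7,"tx": 0.06,"ty": 0.0,"tz": 0.0,"ax": 0.0,"ay": -0.015,"az": 0.0},{"jaw": 0.7,"tx": 0.083,"ty": 0.0,"tz": 0.0,"ax": 0.0,"ay": -0.015,"az": 0.0},{"jaw": 0.7,"tx": 0.084,"ty": 0.0,"tz": 0.0,"ax": 0.0,"ay": -0.015,"az": 0.0},{"jaw": 0.7,"tx": 0.084,"ty": 0.0,"tz": 0.0,"ax": 0.0,"ay": -0.015,"az": 0.0}])

```text
time: 6.6
tool_pos: [0.6062, -0.0274, 0.1469]
ee_rot: [-3.138, 0.0, 1.927]
wrist_force: [0.3, 0.3, 0.3]
width: 0.0656
```

```bash
python3 -c "
from h import *
go(.606,-.027,.086)"
```

```text
t 6.6 pos [ 0.6062 -0.0274  0.1469] rot [-3.138  0.     1.927] F [0.3 0.3 0.3] w 0.0656 shift [0.0004 0.0002 0.0609] turn [-0.003  0.     0.009]
```

>>> step_arm(steps=[{"jaw": 0.7,"tx": 0.0,"ty": 0.0,"tz": 0.03,"ax": 0.0,"ay": 0.0,"az": 0.0},{"jaw": 0.7,"tx": 0.0,"ty": 0.0,"tz": 0.05,"ax": 0.0,"ay": 0.0,"az": 0.0},{"jaw": 0.6,"tx": 0.0,"ty": 0.0,"tz": 0.061,"ax": 0.0,"ay": 0.0,"az": 0.0},{"jaw": 0.5,"tx": 0.0,"ty": 0.0,"tz": 0.061,"ax": 0.0,"ay": 0.0,"az": 0.0},{"jaw": 0.4,"tx": 0.0,"ty": 0.0,"tz": 0.061,"ax": 0.0,"ay": 0.0,"az": 0.0},{"jaw": 0.4,"tx": 0.0,"ty": 0.0,"tz": 0.061,"ax": 0.0,"ay": 0.0,"az": 0.0}])

```text
time: 7.2
tool_pos: [0.607, -0.0279, 0.0875]
ee_rot: [-3.14, 0.001, 1.927]
wrist_force: [-0.2, 0.6, 0.4]
width: 0.0389
```

>>> step_arm(steps=[{"jaw": 0.35,"tx": 0.0,"ty": 0.0,"tz": 0.0,"ax": 0.0,"ay": 0.0,"az": 0.0},{"jaw": 0.3,"tx": 0.0,"ty": 0.0,"tz": 0.0,"ax": 0.0,"ay": 0.0,"az": 0.0},{"jaw": 0.2,"tx": 0.0,"ty": 0.0,"tz": 0.0,"ax": 0.0,"ay": 0.0,"az": 0.0},{"jaw": 0.1,"tx": 0.0,"ty": 0.0,"tz": 0.0,"ax": 0.0,"ay": 0.0,"az": 0.0},{"jaw": 0.1,"tx": 0.0,"ty": 0.0,"tz": 0.0,"ax": 0.0,"ay": 0.0,"az": 0.0},{"jaw": 0.1,"tx": 0.0,"ty": 0.0,"tz": 0.0,"ax": 0.0,"ay": 0.0,"az": 0.0}])

```text
time: 7.8
tool_pos: [0.6073, -0.0284, 0.089]
ee_rot: [-3.141, 0.003, 1.927]
wrist_force: [-1.6, -1.0, 6.0]
width: 0.0297
```

>>> step_arm(steps=[{"jaw": 0.1,"tx": 0.0,"ty": 0.0,"tz": -0.002,"ax": 0.0,"ay": 0.0,"az": 0.0},{"jaw": 0.1,"tx": 0.0,"ty": 0.0,"tz": -0.004,"ax": 0.0,"ay": 0.0,"az": 0.0},{"jaw": 0.1,"tx": 0.0,"ty": 0.0,"tz": -0.006,"ax": 0.0,"ay": 0.0,"az": 0.0},{"jaw": 0.1,"tx": 0.0,"ty": 0.0,"tz": -0.008,"ax": 0.0,"ay": 0.0,"az": 0.0},{"jaw": 0.1,"tx": 0.0,"ty": 0.0,"tz": -0.01,"ax": 0.0,"ay": 0.0,"az": 0.0},{"jaw": 0.1,"tx": 0.0,"ty": 0.0,"tz": -0.012,"ax": 0.0,"ay": 0.0,"az": 0.0},{"jaw": 0.1,"tx": 0.0,"ty": 0.0,"tz": -0.012,"ax": 0.0,"ay": 0.0,"az": 0.0}])

```text
time: 8.5
tool_pos: [0.6072, -0.0284, 0.1006]
ee_rot: [-3.141, 0.003, 1.927]
wrist_force: [4.5, -1.5, -10.8]
width: 0.0293
```

>>> step_arm(steps=[{"jaw": 0.1,"tx": 0.0,"ty": 0.0,"tz": -0.0015,"ax": 0.0,"ay": 0.0,"az": 0.0},{"jaw": 0.1,"tx": 0.0,"ty": 0.0,"tz": -0.003,"ax": 0.0,"ay": 0.0,"az": 0.0},{"jaw": 0.1,"tx": 0.0,"ty": 0.0,"tz": -0.004,"ax": 0.0,"ay": 0.0,"az": 0.0},{"jaw": 0.1,"tx": 0.0,"ty": 0.0,"tz": -0.004,"ax": 0.0,"ay": 0.0,"az": 0.0}])

```text
time: 8.9
tool_pos: [0.6071, -0.0284, 0.1031]
ee_rot: [-3.14, 0.002, 1.927]
wrist_force: [6.1, -0.7, -15.5]
width: 0.0295
```

```bash
python3 m.py b; python3 -c "
from h import *
go(.607,-.028,.104)"
```

```text
top plunger top 40 [ 0.6067 -0.0148  0.1166] [ 0.608  -0.0148  0.1138] [ 0.596 -0.019  0.105] [ 0.62  -0.011  0.123]
side red top 90 [ 0.6339 -0.1087  0.099 ] [ 0.634  -0.1067  0.0987] [ 0.626 -0.117  0.095] [ 0.642 -0.097  0.102]
side plunger top 246 [ 0.6075 -0.0333  0.1181] [ 0.6088 -0.0298  0.1142] [ 0.594 -0.043  0.104] [ 0.624 -0.016  0.125]
t 9.0 pos [ 0.6071 -0.0284  0.1031] rot [-3.140e+00  2.000e-03  1.927e+00] F [  5.6  -1.9 -15.3] w 0.0293 shift [ 0.0004  0.     -0.0009] turn [-0.001  0.002  0.009]
```

View pics/b_side.png

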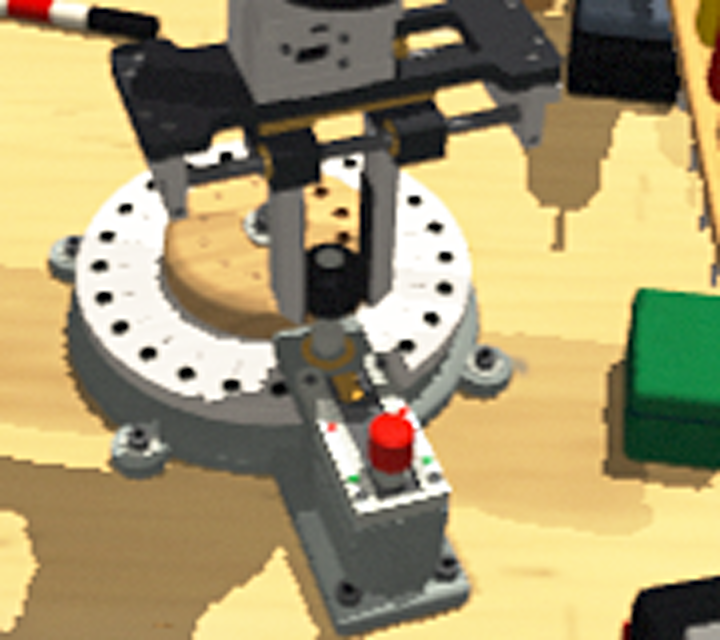

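The knob is raised on a long visible neck at px (328,335), the red knob is still out, and the plate pattern is unchanged. One small extra push will confirm the upper stop.

>>> step_arm(steps=[{"jaw": 0.1,"tx": 0.0,"ty": 0.0,"tz": -0.002,"ax": 0.0,"ay": 0.0,"az": 0.0},{"jaw": 0.1,"tx": 0.0,"ty": 0.0,"tz": -0.0025,"ax": 0.0,"ay": 0.0,"az": 0.0},{"jaw": 0.1,"tx": 0.0,"ty": 0.0,"tz": -0.0025,"ax": 0.0,"ay": 0.0,"az": 0.0},{"jaw": 0.1,"tx": 0.0,"ty": 0.0,"tz": -0.0025,"ax": 0.0,"ay": 0.0,"az": 0.0}])

```text
time: 9.4
tool_pos: [0.6071, -0.0284, 0.1031]
ee_rot: [-3.139, 0.002, 1.927]
wrist_force: [6.7, -1.1, -17.9]
width: 0.0293
```

```bash
python3 m.py c; python3 -c "
from h import *
go(.607,-.028,.104)"
```

```text
top plunger top 40 [ 0.6061 -0.0148  0.1157] [ 0.6082 -0.0149  0.1129] [ 0.596 -0.018  0.104] [ 0.62  -0.011  0.122]
side red top 89 [ 0.6339 -0.1086  0.0993] [ 0.6339 -0.1072  0.0988] [ 0.626 -0.118  0.095] [ 0.642 -0.096  0.103]
side plunger top 248 [ 0.6074 -0.0335  0.118 ] [ 0.6088 -0.0292  0.114 ] [ 0.594 -0.043  0.104] [ 0.624 -0.016  0.124]
t 9.5 pos [ 0.6071 -0.0284  0.1032] rot [-3.139e+00  2.000e-03  1.927e+00] F [  7.1  -2.6 -19. ] w 0.029 shift [ 0.0004  0.     -0.0008] turn [-0.002  0.002  0.009]
```

The force rose from 15 to 19 N with no motion, so the plunger is at its upper stop and the grip is stable.

```bash
python3 -c "
from h import *
print(close_job()); go(.607,-.028,.104)"
```

```text
the job is handed in; nothing more can be done
None
the job is handed in; nothing more can be done
```

The red lock knob is out at its end stop, and the gripper is holding the plunger knob fully up. I handed the job in at about 9.5 s.

- **Lock:** I gripped the red knob and slid it about 26.5 mm outwards, until the force rose to about 12 N with no further motion. The camera put it about 84 mm from the plunger's axis (85 mm expected), and it had not moved at the last look.
- **Plunger:** I lifted the knob 14.1 mm. An extra push raised the pull from 15 to 19 N with no motion, so it is against its upper stop. The jaws read 29 mm on the 30 mm knob, with no sign of slipping.
- **Disagreement:** The depth reading put the knob's top only about 12 mm higher (median) than before. The fingers partly hid it, so I relied on the arm's position and force instead.
- **Not measured:** I didn't measure the pin tip. That it is clear follows from the 14 mm lift. I judged the plate's setting and the surroundings by eye. The plate, green box and marker looked unmoved in the last picture. The tape measure was out of that view, though the arm did not go near it.

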